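# Unload the wide test coupon from its clamping jig

### The job

Two clamping jigs stand on the dental-materials bench; unload the one that holds the wide notched coupon. Swing its clamp bar up until it stands about upright, then slide the coupon out from beneath it along the track, without lifting it off, as far as the lip at the track's front end, and leave it lying straight on the track with the bar still up. Leave the narrow strip on the other jig where it is.

Things in the scene. Friction and masses are not known exactly. Their poses are not given: they have to be found in the camera images.
- jig: Jig to unload, fixed, turned up to 29 deg. Grey base 230 x 120 x 8 mm; origin under its centre, on the bench; x along the track, y left, z up. Black track 16 mm wide, top 40 mm above the bench; lips 5 mm high at its ends, inner faces x = -101 (front, nearer robot) and +101. Clamp bar, 18 wide, 8 thick, lies across it at x = 74, hinged at y = 45, z = 50.5, posts 58 high. Its twin is near.
- bar_grip (a point): Centre of the black grip on the bar's free end, jig x 74, y -50, z 50.5 mm when closed, as at the start: a 16 mm round, 20 mm long along the hinge axis (jig x); pinched by its flat ends it turns between the fingers. Swings up 95 mm about the hinge towards jig +y, stop at 109 deg. Hinge stays where left; 2 to 3 N moves it. Axes as the jig's when closed. Shut, the bar locks the coupon's notches.
- coupon_mid (a point): Centre of the coupon: loose white ceramic plate, 120 mm long (x), 30 wide (y), 6 thick, 60 g, lying on the track 43 mm above the bench, centre at jig x = 40; against the front lip it is at x = -41. It overhangs the track 7 mm each side: pinch its long edges from above, fingers beside the track. Notches 8 mm deep, 22 to 46 mm to +x of the centre, lie under the bar; ahead of them it is plain.
- strip_mid (a point): Bystander: centre of the narrow plain white strip, 120 x 12 x 6 mm, clamped in the same way on the other, identical jig, which may stand to the left or the right.
Mind the look-alikes: they are no part of the job. Of the things shaped like the part that bears coupon_mid, the white one is meant.

How it is judged:
By the outcome, as a careful person would: the job done as asked, in the order asked, and still so for the second after the job is handed in, with the robot touching nothing.
It also fails if it takes over 51 s, if anything falls off the work surface, if the arm or the gripper's body presses on something with over 40 N, if the wrist force passes 120 N, or if a joint passes its speed limit or range.

### The arm

A 6-joint arm with a two-finger parallel gripper is mounted at the origin on the work surface. World frame = base frame: x ahead of the robot, y to its left, z up, the work surface at z = 0. Lengths are in m, angles in rad, forces in N, time in s.
With the tool pointing down it reaches from about 0.275 to 0.85 m from the base axis. Payload 19 kg.
Tool frame: the origin (TCP) lies midway between the tips of the shut fingers; the grasp point (between the pads) lies 19 mm behind it (bot.tcp_to_grasp is the distance from the TCP to the grasp point, in m); z points along the fingers, y is the line along which they close (so a half turn about z gives the same grasp; the last joint's range is limited). The gripper opens to 85 mm and grips with 20 to 120 N. Pads are 22 mm wide; open, the fingers measure 114 mm over their backs; the gripper's body (76 mm by 85 mm) begins 54 mm behind the grasp point. The pads swing forward as they close: fully open they stand 13 mm farther back than shut.
Start: joints at [1.028, 0.15, 1.437, -0, 1.554, -0.134], TCP at [0.229, 0.528, 0.231] pointing down, gripper open.
Joint ranges: [-2.8, 2.8], [-0.68, 2.1], [0.12, 2.68], [-1.39, 4.53], [0.16, 2.79], [-2.81, 2.81]. Speed limits (rad/s): [1.89, 1.89, 2.22, 3.01, 3.01, 3.01].

### API

Orientations are given as a rotation vector (axis times angle).
In Python, from cell import bot, eyes gives the robot as it stands. The module is installed in compiled form; this text tells all that it offers.
- The arm moves only by the tool play_rows, never from a script. Its argument "moves" is one flat list of numbers, 6 for each row, row after row: the shift along the tool's x, y, z in m, then the turn, a rotation vector about the tool's x, y, z in degrees. In form: [tx, ty, tz, rx, ry, rz, tx, ty, tz, rx, ry, rz, ...]. A call has 1 to 5 rows; each row is the pose to reach, as a shift and turn from the pose commanded when the call began, along the tool's axes at that moment; what a row does not reach only later rows make up. A row lasts 1/12 s, in which the tool goes at most 41.7 mm and 7.16 degrees, less where a joint would pass 70% of its speed; a pose out of reach is approached as far as the arm can. A call with a gripper value outside its range is refused whole. "jaw" is the opening, from 0 (shut) to 1 (fully open), set as the call begins (left out, the last holds). The fingers move at their own pace and stop on an object; the grip force is fixed at half the most. Time passes only in rows, so rows that repeat a pose let the fingers close. It gives the time, the measured TCP pose, the force, the opening and the grip force at its end, in the units of the state.
- bot.get_state(): the state, without advancing time (a new reading comes with each control period).
- eyes.grab_frame(name): name is "scene" or "top" or "wrist"; returns the picture (480x640x3 uint8, red, green, blue); there is no depth.
- eyes.get_calibration(name): a dict with "mtx" (3x3 intrinsics, pixels), "pose" (4x4, takes a point from camera to world coordinates); the wrist camera has in their place "tool_from_camera" (4x4, takes a point from camera to tool coordinates, whose origin is the TCP and whose axes are the flange's). Camera axes: x right, y up, looking along -z (the intrinsics and any distortion apply to the point x, -y, -z); pixel columns grow to the right and rows downward; lengths in m; the calibration is good to about 2 mm. A picture is of the moment at which its call begins: read the wrist's pose just before it. get_calibration takes no time and is no camera call.
- bot.sign_off(): hands the job in; it is judged then, once.
The state is a dict: "time_s": time; "joint_positions": joint angles; "joint_velocities": joint speeds; "tau": joint torques, N m; "ee_pos": TCP position; "ee_rot": TCP orientation; "wrist_force": force on the tool from outside, world axes, zero at the start; "moment": the same for the moment, N m; "gripper_width": finger opening in m; "grip_force": force on a finger pad.
Only numpy, scipy, OpenCV 4.12 (cv2) and the standard library are available. Lean on these libraries where they do the work, as an engineer would, in place of code of your own. Each camera call takes 0.05 s, during which the arm holds its last target. There are 200 camera calls.

## Working session

There is one attempt and no reset: what is moved stays moved. The work goes in short steps, Python scripts to look and compute and a tool call to move; the robot and the scene stay as the last step left them, time stands still between calls to the robot, and variables do not carry over. Pictures are saved under pics/ and viewed, at most 10 in all, crops included, and the job is handed in when it is done.

Besides the shell and the picture viewer there is one more tool, called by a JSON object that holds its "op" and its "data". play_rows: Moves the arm, as the interface text tells. Its arguments: {"type":"object","properties":{"moves":{"type":"array"},"jaw":{"type":"number"}},"required":["moves"]}

```bash
mkdir -p pics
python3 - <<'E'
from cell import bot, eyes
import cv2,numpy as np
np.set_printoptions(precision=4,suppress=True)
for n in("top","scene"):
    im=eyes.grab_frame(n); cv2.imwrite(f"pics/{n}0.png",im[:,:,::-1])
    print(n,eyes.get_calibration(n))
print(eyes.get_calibration("wrist")); s=bot.get_state(); print(s["time_s"],s["ee_pos"],s["ee_rot"],bot.tcp_to_grasp)
E
```

```text
top {'mtx': array([[554.6384,   0.    , 320.6934],
       [  0.    , 554.6384, 234.7123],
       [  0.    ,   0.    ,   1.    ]]), 'pose': array([[-0.0111,  0.9927, -0.1204,  0.3628],
       [-0.9999, -0.0112, -0.0004, -0.0864],
       [-0.0017,  0.1204,  0.9927,  1.1147],
       [ 0.    ,  0.    ,  0.    ,  1.    ]])}
scene {'mtx': array([[457.4248,   0.    , 321.865 ],
       [  0.    , 457.4248, 227.3375],
       [  0.    ,   0.    ,   1.    ]]), 'pose': array([[ 0.5385, -0.6418,  0.5459,  0.9042],
       [ 0.8424,  0.3964, -0.3649, -0.3359],
       [ 0.0178,  0.6564,  0.7542,  0.5992],
       [ 0.    ,  0.    ,  0.    ,  1.    ]])}
{'mtx': array([[381.3356,   0.    , 317.0289],
       [  0.    , 381.3356, 240.7703],
       [  0.    ,   0.    ,   1.    ]]), 'tool_from_camera': array([[-0.0005,  0.9634,  0.268 ,  0.0679],
       [ 1.    ,  0.0006, -0.0001,  0.0008],
       [-0.0002,  0.268 , -0.9634, -0.142 ],
       [ 0.    ,  0.    ,  0.    ,  1.    ]])}
0.1 [0.2285 0.5274 0.2308] [-0.6376 -3.0758  0.0016] 0.0187
```

View pics/top0.png

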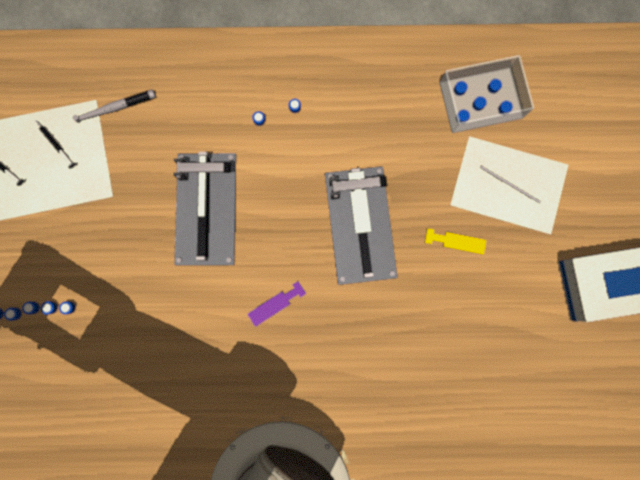

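View pics/scene0.png

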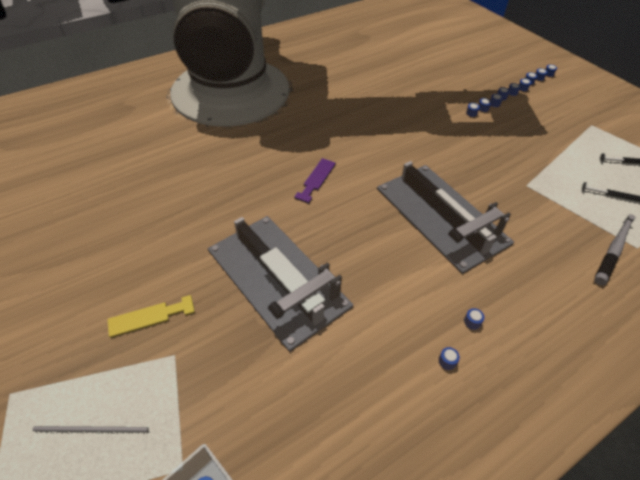

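Candidates for the plate: the one on the jig at top (360,215) is wide, and the one on the jig at top (203,190) is a narrow strip. The yellow (457,242) and purple (277,303) plates lie loose and are coloured decoys. The right-hand jig fits, so I'll measure it and confirm in a crop.

```bash
cat > h.py <<'E'
from cell import bot, eyes
import cv2,numpy as np
from scipy.spatial.transform import Rotation as R
np.set_printoptions(precision=4,suppress=True)
def cam(n,s=None):
    c=eyes.get_calibration(n)
    if n!="wrist": return c["mtx"],c["pose"]
    T=np.eye(4);T[:3,:3]=R.from_rotvec(s["ee_rot"]).as_matrix();T[:3,3]=s["ee_pos"]
    return c["mtx"],T@c["tool_from_camera"]
def ray(K,P,uv,z):
    d=P[:3,:3]@np.array([(uv[0]-K[0,2])/K[0,0],-(uv[1]-K[1,2])/K[1,1],-1]);o=P[:3,3]
    return o+d*(z-o[2])/d[2]
def proj(K,P,X):
    p=P[:3,:3].T@(np.asarray(X)-P[:3,3]); p=p/-p[2]
    return np.array([K[0,0]*p[0]+K[0,2],-K[1,1]*p[1]+K[1,2]])
E
python3 - <<'E'
from h import *
K,P=cam("top"); im=cv2.imread("pics/top0.png")
hsv=cv2.cvtColor(im,cv2.COLOR_BGR2HSV)
m=np.zeros(im.shape[:2],np.uint8); x0,y0,x1,y1=312,155,412,295
sub=hsv[y0:y1,x0:x1]; m[y0:y1,x0:x1]=((sub[...,1]<70)|(sub[...,2]<60))*255
cs,_=cv2.findContours(m,0,1); c=max(cs,key=cv2.contourArea)
hull=c[:,0,:].astype(float)+0.0
W=np.array([ray(K,P,u,0.008)[:2] for u in hull]).astype(np.float32)
r=cv2.minAreaRect(W*1000); print("base rect mm",r)
w=np.zeros_like(m); w[y0:y1,x0:x1]=((sub[...,1]<60)&(sub[...,2]>190))*255
cs,_=cv2.findContours(w,0,1)
for c in cs:
    if cv2.contourArea(c)>60:
        V=np.array([ray(K,P,u,0.046)[:2] for u in c[:,0,:]]).astype(np.float32)*1000
        print("white",cv2.minAreaRect(V),cv2.boundingRect(c))
cv2.imwrite("pics/crop.png",cv2.resize(im[140:300,150:420],None,fx=2.9,fy=2.9,interpolation=3))
E
```

```text
base rect mm ((518.3380737304688, -166.91000366210938), (230.26068115234375, 121.0495834350586), 5.8914031982421875)
white ((539.8690795898438, -163.9791259765625), (85.35594940185547, 30.300683975219727), 6.235781192779541) (351, 189, 20, 44)
white ((611.9761962890625, -156.7578125), (27.613452911376953, 20.07929039001465), 89.3427734375) (349, 169, 15, 11)
```

View pics/crop.png

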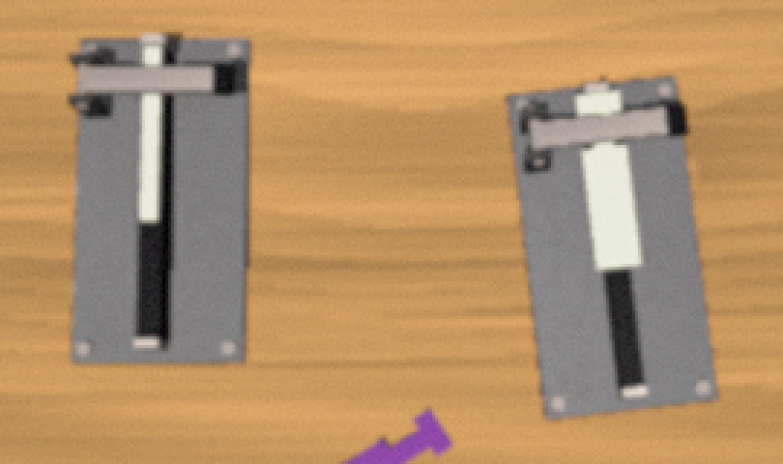

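The crop confirms it: the right jig, crop (610,210), holds the wide plate with notches under the bar, and the left one, crop (150,130), holds the narrow strip. The base rectangle measures 230x121 mm and the plate 30 mm wide, both as specified. The hinge is on the left and the grip on the right at crop (677,120), so jig x points away from the robot.

```bash
cat >> h.py <<'E'
O=np.array([.5183,-.1667]); TH=np.deg2rad(6.0)
def J(x,y,z):  # jig mm -> world m
    c,s=np.cos(TH),np.sin(TH); return np.array([O[0]+(c*x-s*y)/1e3,O[1]+(s*x+c*y)/1e3,z/1e3])
def goto(p,ydir,grasp=True):  # pad point (world), jaw line direction angle (world rad); prints tool shift/turn
    s=bot.get_state(); Rc=R.from_rotvec(s["ee_rot"]); best=None
    for k in (0,np.pi):
        y=np.array([np.cos(ydir+k),np.sin(ydir+k),0]); z=np.array([0,0,-1.]); x=np.cross(y,z)
        Rt=R.from_matrix(np.c_[x,y,z]); d=Rc.inv()*Rt
        if best is None or d.magnitude()<best.magnitude(): best=d
    t=np.array(p)-[0,0,bot.tcp_to_grasp if grasp else 0]
    print("t",s["time_s"],"shift",Rc.inv().apply(t-s["ee_pos"]),"turn",best.as_rotvec(degrees=True),"q6",s["joint_positions"][5],"F",s["wrist_force"],"w",s["gripper_width"],s["grip_force"],"ee",s["ee_pos"])
E
python3 -c "
from h import *
print(J(74,-50,50.5)); goto(J(74,-50,150),TH); goto(J(74,-50,150),TH+np.pi)
print(R.from_rotvec(bot.get_state()['ee_rot']).as_matrix())"
```

```text
[ 0.5971 -0.2087  0.0505]
t 0.1 shift [-0.6309 -0.5288  0.0999] turn [-0.0602  0.022  60.5769] q6 -0.13398247576407551 F [ 0.0493  0.5344 -0.1456] w 0.08540691537232449 0.0 ee [0.2285 0.5274 0.2308]
t 0.1 shift [-0.6309 -0.5288  0.0999] turn [-0.0602  0.022  60.5769] q6 -0.13398247576407551 F [ 0.0493  0.5344 -0.1456] w 0.08540691537232449 0.0 ee [0.2285 0.5274 0.2308]
[[-0.9176  0.3975 -0.0006]
 [ 0.3975  0.9176 -0.0009]
 [ 0.0002 -0.0011 -1.    ]]
```

{"op": "play_rows", "data": {"moves": [-0.631,-0.529,0,0,0,60.6,-0.631,-0.529,0,0,0,60.6,-0.631,-0.529,0,0,0,60.6,-0.631,-0.529,0,0,0,60.6,-0.631,-0.529,0,0,0,60.6], "jaw": 0.6}}

```text
time_s: 0.52
ee_pos: [0.322, 0.3395, 0.231]
ee_rot: [-1.56, -2.727, 0.0]
wrist_force: [1.0, 0.2, 0.1]
gripper_width: 0.0514
grip_force: 0.0
```

```bash
python3 -c "
from h import *
goto(J(74,-50,220),TH)"
```

```text
t 0.5167 shift [-0.612  -0.0407  0.0298] turn [-0.0136  0.0117 24.4519] q6 0.11564955069915951 F [1.0166 0.2041 0.1285] w 0.051356588534685665 0.0 ee [0.322  0.3395 0.231 ]
```

{"op": "play_rows", "data": {"moves": [-0.612,-0.041,0,0,0,24.4,-0.612,-0.041,0,0,0,24.4,-0.612,-0.041,0,0,0,24.4,-0.612,-0.041,0,0,0,24.4,-0.612,-0.041,0,0,0,24.4]}}

```text
time_s: 0.93
ee_pos: [0.4165, 0.1536, 0.2313]
ee_rot: [2.099, 2.337, 0.0]
wrist_force: [1.2, 1.1, -0.2]
gripper_width: 0.0516
grip_force: 0.0
```

```bash
python3 -c "
from h import *
goto(J(74,-50,220),TH)"
```

```text
t 0.9333 shift [-0.3795  0.1409  0.0301] turn [0.0108 0.0024 0.1343] q6 0.07237948777548218 F [ 1.2108  1.0814 -0.234 ] w 0.0516147888998755 0.0 ee [0.4165 0.1536 0.2313]
```

{"op": "play_rows", "data": {"moves": [-0.379,0.141,0,0,0,0,-0.379,0.141,0,0,0,0,-0.379,0.141,0,0,0,0,-0.379,0.141,0,0,0,0,-0.379,0.141,0,0,0,0]}}

```text
time_s: 1.35
ee_pos: [0.5104, -0.0326, 0.2311]
ee_rot: [-2.095, -2.341, 0.0]
wrist_force: [0.3, 0.9, 0.9]
gripper_width: 0.0509
grip_force: 0.0
```

```bash
python3 -c "
from h import *
goto(J(74,-50,220),TH)"
```

```text
t 1.35 shift [-0.1846  0.0667  0.0298] turn [-0.0137 -0.0013  0.3498] q6 -0.32535086853013473 F [0.3036 0.8611 0.8903] w 0.0508623221195177 0.0 ee [ 0.5104 -0.0326  0.2311]
```

{"op": "play_rows", "data": {"moves": [-0.185,0.067,0.02,0,0,0,-0.185,0.067,0.02,0,0,0,-0.185,0.067,0.02,0,0,0,-0.185,0.067,0.02,0,0,0,-0.185,0.067,0.02,0,0,0]}}

```text
time_s: 1.77
ee_pos: [0.5977, -0.2099, 0.2101]
ee_rot: [-2.095, -2.34, 0.001]
wrist_force: [0.2, 0.9, 0.3]
gripper_width: 0.0513
grip_force: 0.0
```

Run:
```python
from h import *
s=bot.get_state(); im=eyes.grab_frame("wrist")[:,:,::-1].copy()
K,P=cam("wrist",s)
for q in [(74,-50,58.5),(74,-40,54.5),(60,15,46),(60,-15,46),(-20,15,46),(-20,-15,46),(-115,60,8),(115,-60,8),(115,60,8),(-101,0,45)]:
    u=proj(K,P,J(*q)); cv2.circle(im,tuple(int(v) for v in u),3,(0,0,255),-1)
cv2.imwrite("pics/w1.png",im)
goto(J(74,-50,100),TH)
```

```text
t 1.8167 shift [ 0.0051 -0.0008  0.1274] turn [-0.1181  0.0252  0.1821] q6 -0.5707792861461932 F [-1.5759 -4.782  -3.2032] w 0.05127165410902591 0.0 ee [ 0.5988 -0.2135  0.2087]
```

View pics/w1.png

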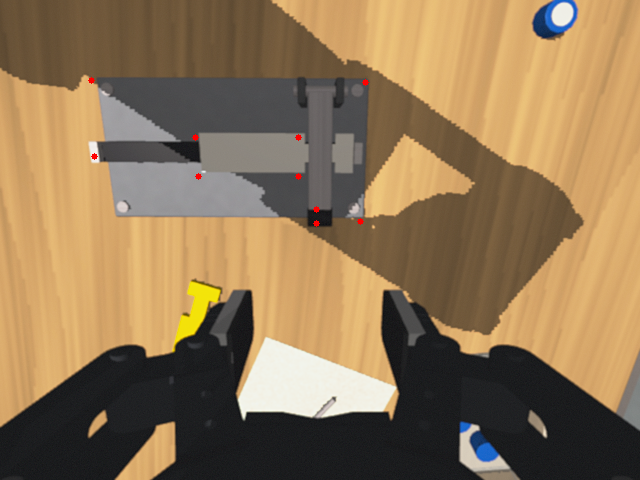

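The wrist view shows the grip at (318,217) and the jig outline within about 4 px of my projection, but the arm was still settling. I'll lower it, hold, and look again.

{"op": "play_rows", "data": {"moves": [0.005,-0.001,0.035,0,0,0,0.005,-0.001,0.07,0,0,0,0.005,-0.001,0.087,0,0,0,0.005,-0.001,0.087,0,0,0,0.005,-0.001,0.087,0,0,0]}}

```text
time_s: 2.23
ee_pos: [0.5954, -0.2018, 0.1241]
ee_rot: [-2.094, -2.34, 0.001]
wrist_force: [-0.5, 0.3, 1.1]
gripper_width: 0.0514
grip_force: 0.0
```

Run:
```python
from h import *
eyes.grab_frame("wrist"); eyes.grab_frame("wrist"); eyes.grab_frame("wrist")
s=bot.get_state(); im=eyes.grab_frame("wrist")[:,:,::-1].copy()
K,P=cam("wrist",s); cv2.imwrite("pics/w2raw.png",im)
for q in [(84,-58,50.5),(64,-58,50.5),(74,-50,58.5),(60,15,46),(60,-15,46),(-20,15,46),(-20,-15,46),(115,-60,8),(115,60,8)]:
    u=proj(K,P,J(*q)); cv2.circle(im,tuple(int(v) for v in u),2,(0,0,255),-1)
cv2.imwrite("pics/w2.png",im)
print(s["ee_pos"]);goto(J(74,-50,100),TH)
```

```text
[ 0.5964 -0.2023  0.1263]
t 2.4333 shift [-0.0064 -0.      0.0449] turn [0.1259 0.084  0.3746] q6 -0.5604079273090018 F [0.1134 0.6716 0.0545] w 0.05144417610748208 0.0 ee [ 0.5963 -0.2022  0.1262]
```

View pics/w2.png

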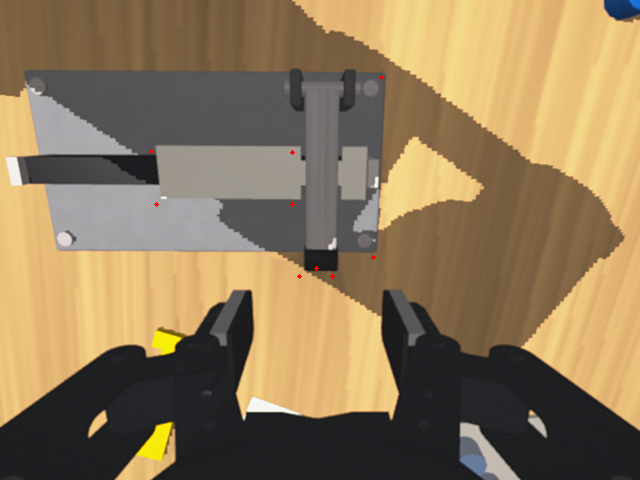

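The projection sits about (+4.5,-6) px off at the coupon edge, roughly 3 mm between the top and wrist cameras. I'll check the scene camera as a tiebreak.

Run:
```python
from h import *
K,P=cam("scene"); im=cv2.imread("pics/scene0.png"); hsv=cv2.cvtColor(im,cv2.COLOR_BGR2HSV)
m=((hsv[...,1]<50)&(hsv[...,2]>195)).astype(np.uint8)*255; m[:, :240]=0;m[:,340:]=0;m[:235]=0;m[330:]=0
cs,_=cv2.findContours(m,0,1)
for c in cs:
    if cv2.contourArea(c)>60:
        V=np.array([ray(K,P,u,.046)[:2] for u in c[:,0,:]]).astype(np.float32)*1000
        V=(V-O*1000)@np.array([[np.cos(TH),-np.sin(TH)],[np.sin(TH),np.cos(TH)]])
        print("scene white in jig frame: y",np.percentile(V[:,1],[2,98]),"x",np.percentile(V[:,0],[2,98]))
sub=((hsv[...,1]<60)).astype(np.uint8)*255; sub[:,:200]=0;sub[:,360:]=0;sub[:205]=0;sub[355:]=0
cs,_=cv2.findContours(sub,0,1);c=max(cs,key=cv2.contourArea)[:,0,:]
# lowest corners of base lie on the bench edge/top: left, bottom, right extremes
for k,u in(("left",c[c[:,0].argmin()]),("bottom",c[c[:,1].argmax()]),("right",c[c[:,0].argmax()])):
    p=ray(K,P,u,.006)[:2]*1000-O*1000
    print(k,u,np.array([[np.cos(TH),np.sin(TH)],[-np.sin(TH),np.cos(TH)]])@p)
K,P=cam("top");
```

```text
scene white in jig frame: y [-6.6227 14.658 ] x [30.6182 54.3924]
left [208 249] [-108.5452  -55.6921]
bottom [290 350] [118.8215 -54.615 ]
right [352 305] [117.3734  61.1593]
```

The scene camera agrees with the wrist's direction, so I'll shift the jig origin by about (+2,+2.5) mm.

```bash
sed -i 's/^O=.*TH=/O=np.array([.5200,-.1640]); TH=/' h.py; python3 -c "
from h import *
goto(J(74,-50,50.5),TH)"
```

```text
t 2.4333 shift [-0.0039  0.0018  0.0944] turn [0.1259 0.084  0.3746] q6 -0.5604079273090018 F [0.1134 0.6716 0.0545] w 0.05144417610748208 0.0 ee [ 0.5963 -0.2022  0.1262]
```

{"op": "play_rows", "data": {"moves": [-0.004,0.002,0.03,0,0,0,-0.004,0.002,0.06,0,0,0,-0.004,0.002,0.08,0,0,0,-0.004,0.002,0.094,0,0,0,-0.004,0.002,0.094,0,0,0]}}

```text
time_s: 2.85
ee_pos: [0.5972, -0.2053, 0.0283]
ee_rot: [-2.093, -2.339, 0.001]
wrist_force: [0.0, -0.3, -0.6]
gripper_width: 0.0509
grip_force: 0.0
```

{"op": "play_rows", "data": {"moves": [0,0,0,0,0,0,0,0,0,0,0,0,0,0,0,0,0,0,0,0,0,0,0,0,0,0,0,0,0,0], "jaw": 0.0}}

```text
time_s: 3.27
ee_pos: [0.5991, -0.2061, 0.0323]
ee_rot: [2.093, 2.339, 0.001]
wrist_force: [1.0, 0.8, 7.5]
gripper_width: 0.0189
grip_force: 58.7
```

{"op": "play_rows", "data": {"moves": [0,0,0,0,0,0,0,0,0,0,0,0,0,0,0,0,0,0,0,0,0,0,0,0]}}

```text
time_s: 3.6
ee_pos: [0.5991, -0.2061, 0.0323]
ee_rot: [2.093, 2.339, 0.001]
wrist_force: [1.8, 0.8, 7.5]
gripper_width: 0.0186
grip_force: 58.7
```

Run:
```python
from h import *
goto(J(74,-50,50.5),TH)
im=eyes.grab_frame("wrist")[:,:,::-1]; cv2.imwrite("pics/w3.png",im)
```

```text
t 3.6 shift [ 0.0001 -0.0002  0.0005] turn [0.1558 0.0955 0.3717] q6 -0.5641144084840948 F [1.8151 0.7684 7.4848] w 0.0185985184068511 58.68070721626282 ee [ 0.5991 -0.2061  0.0323]
```

View pics/w3.png

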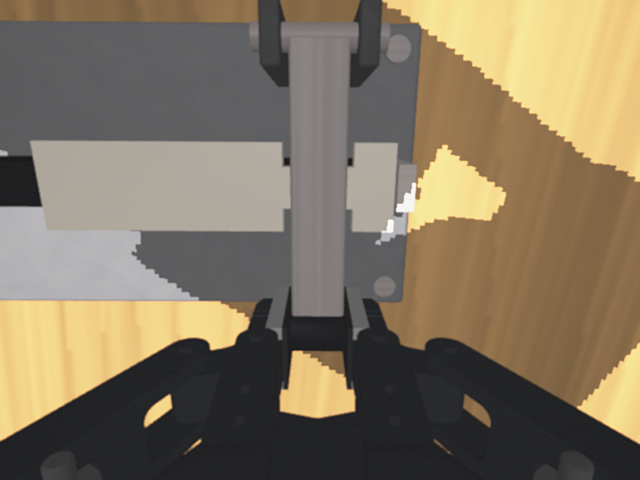

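The grip is held by its flat ends at (318,335), opening 18.6 mm. Now I'll swing it along the 95 mm arc.

{"op": "play_rows", "data": {"moves": [0.0005,0,-0.0099,0,0,0,0.0021,0,-0.0198,0,0,0,0.0046,0,-0.0294,0,0,0,0.0082,0,-0.0386,0,0,0,0.0127,0,-0.0475,0,0,0]}}

```text
time_s: 4.07
ee_pos: [0.5975, -0.1931, 0.079]
ee_rot: [2.093, 2.34, 0.002]
wrist_force: [8.4, 2.5, -8.8]
gripper_width: 0.0183
grip_force: 58.8
```

Run:
```python
from h import *
a=np.deg2rad(30); goto(J(74,45-95*np.cos(a),50.5+95*np.sin(a)),TH)
for lo,hi in((30,60),(60,90)):
  print([(round(95*(np.cos(np.deg2rad(lo))-np.cos(b)),1),round(-95*(np.sin(b)-np.sin(np.deg2rad(lo))),1)) for b in np.deg2rad(np.arange(lo+6,hi+1,6))])
```

```text
t 4.0667 shift [-0.0002 -0.     -0.0003] turn [0.1249 0.0508 0.3659] q6 -0.5466415492720246 F [ 8.3605  2.5345 -8.754 ] w 0.018323626430680254 58.752906918525696 ee [ 0.5975 -0.1931  0.079 ]
[(np.float64(5.4), np.float64(-8.3)), (np.float64(11.7), np.float64(-16.1)), (np.float64(18.7), np.float64(-23.1)), (np.float64(26.4), np.float64(-29.4)), (np.float64(34.8), np.float64(-34.8))]
[(np.float64(8.9), np.float64(-4.5)), (np.float64(18.1), np.float64(-8.1)), (np.float64(27.7), np.float64(-10.7)), (np.float64(37.6), np.float64(-12.2)), (np.float64(47.5), np.float64(-12.7))]
```

{"op": "play_rows", "data": {"moves": [0.0054,0,-0.0083,0,0,0,0.0117,0,-0.0161,0,0,0,0.0187,0,-0.0231,0,0,0,0.0264,0,-0.0294,0,0,0,0.0348,0,-0.0348,0,0,0]}}

```text
time_s: 4.48
ee_pos: [0.5938, -0.1587, 0.114]
ee_rot: [2.093, 2.339, 0.002]
wrist_force: [10.3, -1.4, -9.4]
gripper_width: 0.0186
grip_force: 58.7
```

{"op": "play_rows", "data": {"moves": [0.0089,0,-0.0045,0,0,0,0.0181,0,-0.0081,0,0,0,0.0277,0,-0.0107,0,0,0,0.0376,0,-0.0122,0,0,0,0.0475,0,-0.0127,0,0,0]}}

```text
time_s: 4.9
ee_pos: [0.5889, -0.1118, 0.1274]
ee_rot: [2.091, 2.337, 0.002]
wrist_force: [8.0, -4.7, -0.5]
gripper_width: 0.0184
grip_force: 58.6
```

Run:
```python
from h import *
a=np.deg2rad(93); goto(J(74,45-95*np.cos(a),50.5+95*np.sin(a)),TH)
```

```text
t 4.9 shift [0.0053 0.     0.0007] turn [0.2531 0.168  0.3572] q6 -0.4264012609009707 F [ 8.0388 -4.7309 -0.5398] w 0.018410819153900627 58.59058320522308 ee [ 0.5889 -0.1118  0.1274]
```

{"op": "play_rows", "data": {"moves": [0.005,0,0,0,0,0,0.005,0,0,0,0,0,0.005,0,0,0,0,0]}}

```text
time_s: 5.15
ee_pos: [0.5884, -0.1064, 0.1272]
ee_rot: [2.091, 2.339, 0.003]
wrist_force: [8.7, -1.8, 3.3]
gripper_width: 0.0184
grip_force: 58.5
```

{"op": "play_rows", "data": {"moves": [0,0,0,0,0,0,0,0,0,0,0,0,0,0,0,0,0,0,0,0,0,0,0,0], "jaw": 0.5}}

```text
time_s: 5.48
ee_pos: [0.5869, -0.1064, 0.1256]
ee_rot: [2.095, 2.341, -0.0]
wrist_force: [-0.3, -0.0, -1.0]
gripper_width: 0.0427
grip_force: 0.0
```

{"op": "play_rows", "data": {"moves": [0,0,-0.015,0,0,0,0,0,-0.035,0,0,0,0,0,-0.06,0,0,0,0,0,-0.09,0,0,0,0,0,-0.09,0,0,0]}}

```text
time_s: 5.9
ee_pos: [0.5883, -0.1068, 0.2212]
ee_rot: [2.09, 2.337, 0.004]
wrist_force: [0.0, 0.1, 1.6]
gripper_width: 0.0428
grip_force: 0.0
```

Run:
```python
from h import *
im=eyes.grab_frame("scene")[:,:,::-1]; cv2.imwrite("pics/s1.png",cv2.resize(im[150:370,180:500],None,fx=2.4,fy=2.4))
goto(J(-5,0,200),TH+np.pi/2)
```

```text
t 5.95 shift [-0.0493 -0.079   0.037 ] turn [  0.1053   0.2918 -89.632 ] q6 -0.41949637338388845 F [ 0.1082 -0.1611 -0.3814] w 0.04308709706847436 0.0 ee [ 0.5879 -0.1067  0.2185]
```

View pics/s1.png

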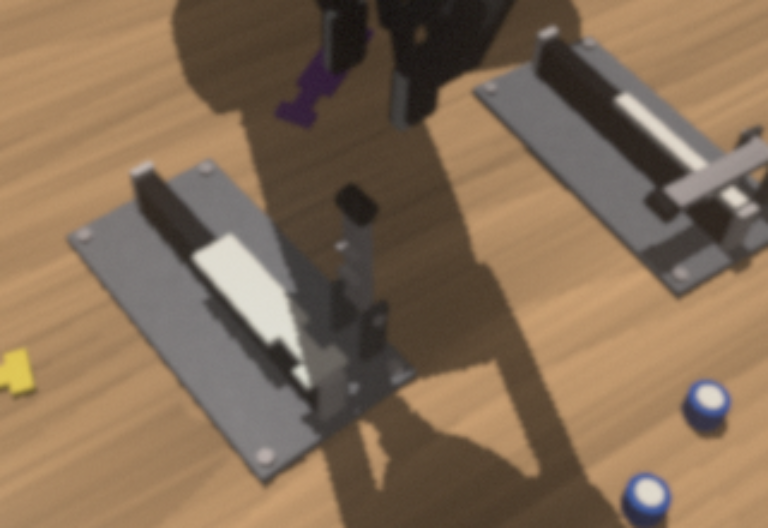

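The bar stands upright with its grip at (355,203), and the coupon is undisturbed at (250,290). Next I move above its plain front part with a +90° turn, which keeps joint 6 mid-range.

{"op": "play_rows", "data": {"moves": [-0.049,-0.079,0,0,0,90.4,-0.049,-0.079,0,0,0,90.4,-0.049,-0.079,0,0,0,90.4,-0.049,-0.079,0,0,0,90.4,-0.049,-0.079,0,0,0,90.4], "jaw": 0.65}}

```text
time_s: 6.37
ee_pos: [0.513, -0.1645, 0.2149]
ee_rot: [-2.719, -1.573, 0.001]
wrist_force: [0.2, 0.1, 0.6]
gripper_width: 0.0551
grip_force: 0.0
```

```bash
python3 -c "
from h import *
goto(J(-5,0,200),TH+np.pi/2)"
```

```text
t 6.3667 shift [0.001  0.0018 0.0336] turn [-0.0211  0.023  54.1104] q6 0.06848845297391538 F [0.2093 0.1475 0.6443] w 0.05510405219124209 0.0 ee [ 0.513  -0.1645  0.2149]
```

{"op": "play_rows", "data": {"moves": [0.001,0.002,0.02,0,0,54.1,0.001,0.002,0.02,0,0,54.1,0.001,0.002,0.02,0,0,54.1,0.001,0.002,0.02,0,0,54.1,0.001,0.002,0.02,0,0,54.1]}}

```text
time_s: 6.78
ee_pos: [0.5158, -0.1639, 0.1944]
ee_rot: [-3.07, -0.663, 0.002]
wrist_force: [-0.1, -1.1, -0.6]
gripper_width: 0.0556
grip_force: 0.0
```

```bash
python3 -c "
from h import *
goto(J(-5,0,120),TH+np.pi/2)"
```

```text
t 6.7833 shift [-0.0009  0.0004  0.0932] turn [-0.0417  0.0613 18.3855] q6 0.6952957861491064 F [-0.0523 -1.1297 -0.5653] w 0.0555889311720568 0.0 ee [ 0.5158 -0.1639  0.1944]
```

{"op": "play_rows", "data": {"moves": [-0.001,0,0,0,0,18.4,-0.001,0,0.02,0,0,18.4,-0.001,0,0.05,0,0,18.4,-0.001,0,0.075,0,0,18.4,-0.001,0,0.075,0,0,18.4]}}

```text
time_s: 7.2
ee_pos: [0.5129, -0.1633, 0.1152]
ee_rot: [-3.133, -0.173, 0.01]
wrist_force: [-1.0, 1.5, -0.8]
gripper_width: 0.0556
grip_force: 0.0
```

{"op": "play_rows", "data": {"moves": [0,0,0,0,0,0,0,0,0,0,0,0,0,0,0,0,0,0]}}

```text
time_s: 7.45
ee_pos: [0.5159, -0.1647, 0.122]
ee_rot: [3.136, 0.174, 0.003]
wrist_force: [0.6, 1.3, -0.1]
gripper_width: 0.0558
grip_force: 0.0
```

Run:
```python
from h import *
s=bot.get_state(); im=eyes.grab_frame("wrist")[:,:,::-1].copy(); K,P=cam("wrist",s)
for q in [(60,15,46),(60,-15,46),(-20,15,46),(-20,-15,46),(-101,0,45)]:
    u=proj(K,P,J(*q)); cv2.circle(im,tuple(int(v) for v in u),3,(0,0,255),-1)
cv2.imwrite("pics/w4.png",im); goto(J(-5,0,43),TH+np.pi/2)
```

```text
t 7.5 shift [-0.001  -0.0004  0.0976] turn [ 0.0735 -0.1075  0.3679] q6 1.0084812013070432 F [-1.2599  0.6472 -0.1444] w 0.05517456145728226 0.0 ee [ 0.5159 -0.1647  0.1219]
```

View pics/w4.png

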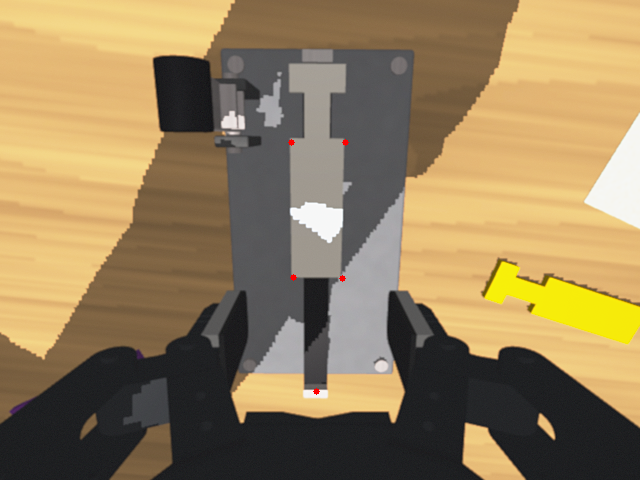

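The coupon corners, (290,277) and (343,277), and the front lip (316,392) match the projection within 1–2 px. Descending to pinch.

{"op": "play_rows", "data": {"moves": [-0.001,0,0.03,0,0,0.4,-0.001,0,0.06,0,0,0.4,-0.001,0,0.085,0,0,0.4,-0.001,0,0.097,0,0,0.4,-0.001,0,0.097,0,0,0.4]}}

```text
time_s: 7.92
ee_pos: [0.5134, -0.1641, 0.0217]
ee_rot: [-3.136, -0.163, 0.004]
wrist_force: [-0.1, -0.1, 0.9]
gripper_width: 0.0554
grip_force: 0.0
```

{"op": "play_rows", "data": {"moves": [0,0,0,0,0,0,0,0,0,0,0,0,0,0,0,0,0,0]}}

```text
time_s: 8.17
ee_pos: [0.5151, -0.1649, 0.0251]
ee_rot: [3.136, 0.163, 0.003]
wrist_force: [-0.4, 0.4, -0.8]
gripper_width: 0.0553
grip_force: 0.0
```

{"op": "play_rows", "data": {"moves": [0,0,0,0,0,0,0,0,0,0,0,0,0,0,0,0,0,0,0,0,0,0,0,0,0,0,0,0,0,0], "jaw": 0.0}}

```text
time_s: 8.58
ee_pos: [0.5146, -0.1646, 0.0243]
ee_rot: [3.137, 0.163, 0.002]
wrist_force: [-2.3, 0.9, 9.7]
gripper_width: 0.0288
grip_force: 58.5
```

```bash
python3 -c "
from h import *
goto(J(-5,0,43),TH+np.pi/2); goto(J(-86,0,43),TH+np.pi/2)"
```

```text
t 8.5833 shift [ 0.0004 -0.0001  0.    ] turn [ 0.042  -0.0583 -0.0488] q6 1.0147635465729892 F [-2.261   0.9263  9.7142] w 0.028845934763824018 58.537126779556274 ee [ 0.5146 -0.1646  0.0243]
t 8.5833 shift [-0.0806 -0.     -0.0001] turn [ 0.042  -0.0583 -0.0488] q6 1.0147635465729892 F [-2.261   0.9263  9.7142] w 0.028845934763824018 58.537126779556274 ee [ 0.5146 -0.1646  0.0243]
```

{"op": "play_rows", "data": {"moves": [-0.005,0,0,0,0,0,-0.012,0,0,0,0,0,-0.02,0,0,0,0,0,-0.028,0,0,0,0,0,-0.036,0,0,0,0,0]}}

```text
time_s: 9.0
ee_pos: [0.4791, -0.1686, 0.0243]
ee_rot: [3.136, 0.163, 0.004]
wrist_force: [3.6, 0.5, 5.8]
gripper_width: 0.0287
grip_force: 59.3
```

{"op": "play_rows", "data": {"moves": [-0.008,0,0,0,0,0,-0.016,0,0,0,0,0,-0.024,0,0,0,0,0,-0.032,0,0,0,0,0,-0.037,0,0,0,0,0]}}

```text
time_s: 9.42
ee_pos: [0.442, -0.1724, 0.0243]
ee_rot: [3.136, 0.163, 0.004]
wrist_force: [3.5, 0.2, 4.8]
gripper_width: 0.0287
grip_force: 59.2
```

{"op": "play_rows", "data": {"moves": [-0.001,0,0,0,0,0,-0.002,0,0,0,0,0,-0.003,0,0,0,0,0,-0.004,0,0,0,0,0,-0.005,0,0,0,0,0]}}

```text
time_s: 9.83
ee_pos: [0.4378, -0.173, 0.0243]
ee_rot: [3.136, 0.163, 0.004]
wrist_force: [5.9, 0.5, 7.6]
gripper_width: 0.0288
grip_force: 59.4
```

```bash
python3 -c "
from h import *
goto(J(-86,0,43),TH+np.pi/2)"
```

```text
t 9.8333 shift [-0.0033 -0.0003  0.    ] turn [ 0.0825 -0.1426 -0.0521] q6 0.9263750820729143 F [5.8502 0.4576 7.5699] w 0.02879536747077501 59.4074946641922 ee [ 0.4378 -0.173   0.0243]
```

{"op": "play_rows", "data": {"moves": [-0.0005,0,0,0,0,0,-0.001,0,0,0,0,0,-0.001,0,0,0,0,0]}}

```text
time_s: 10.08
ee_pos: [0.4367, -0.1731, 0.0243]
ee_rot: [3.136, 0.163, 0.004]
wrist_force: [4.3, 0.9, 7.2]
gripper_width: 0.0283
grip_force: 59.5
```

{"op": "play_rows", "data": {"moves": [-0.0005,0,0,0,0,0,-0.001,0,0,0,0,0,-0.001,0,0,0,0,0]}}

```text
time_s: 10.33
ee_pos: [0.4358, -0.1732, 0.0243]
ee_rot: [3.136, 0.163, 0.004]
wrist_force: [4.2, 0.2, 7.4]
gripper_width: 0.0281
grip_force: 59.4
```

{"op": "play_rows", "data": {"moves": [-0.0005,0,0,0,0,0,-0.001,0,0,0,0,0,-0.001,0,0,0,0,0]}}

```text
time_s: 10.58
ee_pos: [0.4348, -0.1733, 0.0243]
ee_rot: [3.136, 0.163, 0.004]
wrist_force: [4.8, 1.3, 6.4]
gripper_width: 0.0283
grip_force: 59.5
```

{"op": "play_rows", "data": {"moves": [-0.0005,0,0,0,0,0,-0.001,0,0,0,0,0,-0.001,0,0,0,0,0]}}

```text
time_s: 10.83
ee_pos: [0.4341, -0.1734, 0.0243]
ee_rot: [3.136, 0.163, 0.005]
wrist_force: [8.5, 0.3, 4.8]
gripper_width: 0.0288
grip_force: 59.2
```

{"op": "play_rows", "data": {"moves": [-0.0005,0,0,0,0,0,-0.001,0,0,0,0,0,-0.001,0,0,0,0,0]}}

```text
time_s: 11.08
ee_pos: [0.434, -0.1734, 0.0244]
ee_rot: [3.136, 0.162, 0.008]
wrist_force: [18.2, 2.3, -1.8]
gripper_width: 0.0281
grip_force: 59.2
```

Contact with the lip: the force rose to 18 N after 81 mm of travel. I'll relieve it slightly, release and retreat.

{"op": "play_rows", "data": {"moves": [0.001,0,0,0,0,0,0.001,0,0,0,0,0]}}

```text
time_s: 11.25
ee_pos: [0.4341, -0.1734, 0.0243]
ee_rot: [3.136, 0.163, 0.004]
wrist_force: [7.3, 0.6, 5.3]
gripper_width: 0.0284
grip_force: 59.9
```

{"op": "play_rows", "data": {"moves": [0,0,0,0,0,0,0,0,0,0,0,0,0,0,0,0,0,0,0,0,0,0,0,0,0,0,0,0,0,0], "jaw": 0.65}}

```text
time_s: 11.67
ee_pos: [0.4325, -0.1729, 0.0232]
ee_rot: [-3.137, -0.163, 0.001]
wrist_force: [-0.1, -0.1, -0.3]
gripper_width: 0.0555
grip_force: 0.0
```

{"op": "play_rows", "data": {"moves": [0,0,-0.02,0,0,0,0,0,-0.04,0,0,0,0,0,-0.07,0,0,0,0,0,-0.1,0,0,0,0,0,-0.13,0,0,0]}}

```text
time_s: 12.08
ee_pos: [0.4323, -0.1728, 0.1546]
ee_rot: [-3.137, -0.163, 0.001]
wrist_force: [0.7, -0.6, 1.1]
gripper_width: 0.0554
grip_force: 0.0
```

{"op": "play_rows", "data": {"moves": [0,0,-0.02,0,0,0,0,0,-0.02,0,0,0,0,0,-0.02,0,0,0,0,0,-0.02,0,0,0,0,0,-0.02,0,0,0]}}

```text
time_s: 12.5
ee_pos: [0.4322, -0.1727, 0.1721]
ee_rot: [-3.136, -0.163, 0.003]
wrist_force: [0.4, 0.3, -0.2]
gripper_width: 0.0557
grip_force: 0.0
```

Run:
```python
from h import *
s=bot.get_state(); im=eyes.grab_frame("wrist")[:,:,::-1].copy(); K,P=cam("wrist",s)
a=im[:,:].copy(); b=eyes.grab_frame("scene")[:,:,::-1]
for q in [(-101,15,46),(-101,-15,46),(19,15,46),(19,-15,46)]:
    u=proj(K,P,J(*q)); cv2.circle(a,tuple(int(v) for v in u),2,(0,0,255),-1)
cv2.imwrite("pics/end.png",np.hstack([cv2.resize(a,(400,300)),cv2.resize(b[150:390,180:500],(400,300))]))
print(s["ee_pos"],s["wrist_force"],s["gripper_width"])
```

```text
[ 0.4322 -0.1727  0.1721] [ 0.371   0.3336 -0.2295] 0.05570518635627341
```

View pics/end.png

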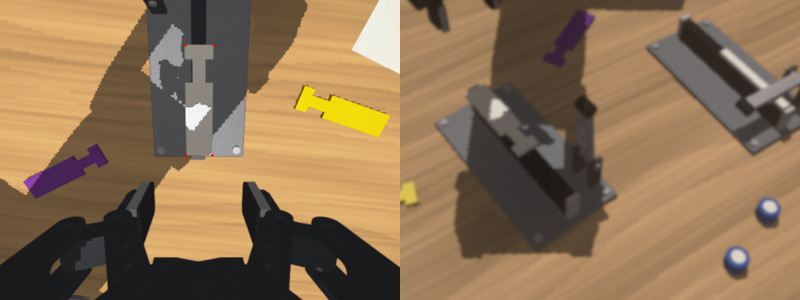

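The coupon lies straight along the track between (200,45) and (199,155), against the lip. The bar stands up at (585,125), and the strip at (755,70) is untouched.

```bash
python3 -c "
from cell import bot; print(bot.sign_off())"
```

```text
the job is handed in; nothing more can be done
None
```

The job is done and handed in at about 12.6 s: the clamp bar stands upright, the wide coupon lies straight on the track against the front lip, and the narrow strip was left where it was.

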